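# Press home the harmonica rivets under the rack lamp

## Robot

A 6-joint arm with a two-finger parallel gripper is mounted at the origin on the work surface. World frame = base frame: x ahead of the robot, y to its left, z up, the work surface at z = 0. Lengths are in m, angles in rad, forces in N, time in s.
With the tool pointing down it reaches from about 0.35 to 0.85 m from the base axis. Payload 8.1 kg.
Tool frame: the origin (TCP) lies at the very end of the fingers, on their centre line; the grasp point (between the pads) lies robot.tcp_to_grasp behind it (robot.tcp_to_grasp is the distance from the TCP to the grasp point, in m); z points along the fingers, y is the line along which they close (so a half turn about z gives the same grasp; the last joint's range is limited). The gripper opens to 93 mm and grips with 3 to 60 N. Pads are 15 mm wide; open, the fingers measure 128 mm over their backs; the gripper's body (75 mm by 188 mm) begins 65 mm behind the grasp point.
Start: joints at [1.181, 0.13, 1.488, -0, 1.523, -0.085], TCP at [0.18, 0.572, 0.219] pointing down, gripper open.
Joint ranges: [-2.96, 2.96], [-0.89, 2.26], [0.02, 2.5], [-1.34, 4.48], [0, 2.73], [-2.66, 2.66]. Speed limits (rad/s): [2.39, 2.39, 2.79, 3.14, 3.14, 3.14].

## Interface

Orientations are given as a rotation vector (axis times angle).
In Python, from plant import robot gives the robot as it stands. The module is installed in compiled form; this text tells all that it offers.
- The arm moves only by the shell command python3 -m pendant 'ROWS' [FORCE]. ROWS is JSON, a list that holds one entry, the list of rows, each a list of 5 numbers: the opening, from 0 (shut) to 1 (fully open), then the shift along the tool's x, y, z in cm, then the turn about the tool's z in degrees. In form: [[[fingers, x, y, z, roll], ...]]. A call has 1 to 8 rows; each row shifts and turns the commanded pose from where the row before left it, along the tool's axes as they then stand; what a row does not reach is not made up. A row lasts 1/10 s, in which the tool goes at most 50 mm and 8.59 degrees, less where a joint would pass 70% of its speed; a pose out of reach is approached as far as the arm can. A call is refused whole if a number of a shift passes 5 or a number of a turn 8.59, either way. A call with a gripper value outside its range is refused whole. The fingers move at their own pace and stop on an object; FORCE is the grip in N (left out, the last holds). Time passes only in rows, so rows that do not move let the fingers close. It gives the time, the measured TCP pose, the force, the opening and the grip force at its end, in the units of the state.
- robot.read_state(): the state, without advancing time (a new reading comes with each control period).
- robot.read_camera(name): name is "scene" or "top" or "wrist"; returns a dict with "img" (420x560x3 uint8, blue, green, red), "K" (3x3 intrinsics, pixels), "pose" (4x4, takes a point from camera to world coordinates). Camera axes: x right, y up, looking along -z (the intrinsics and any distortion apply to the point x, -y, -z); pixel columns grow to the right and rows downward; lengths in m; the calibration is good to about 2 mm. A picture is of the moment at which its call begins. There is no depth.
- robot.close_job(): hands the job in; it is judged then, once.
The state is a dict: "t": time; "q": joint angles; "dq": joint speeds; "joint_torque": joint torques, N m; "tool_pos": TCP position; "orientation": TCP orientation; "force": force on the tool from outside, world axes, zero at the start; "wrist_torque": the same for the moment, N m; "opening": finger opening in m; "gripper_force": force on a finger pad.
Only numpy, scipy, OpenCV 4.12 (cv2) and the standard library are available. Lean on these libraries where they do the work, as an engineer would, in place of code of your own. Each camera call takes 0.05 s, during which the arm holds its last target. There are 200 camera calls.

## Task

Lay every harmonica flat in a bay of its own in the sprung tray, rivets up, and switch on the shelf lamp by pushing its switch up from below the spice rack's lip (the block's toe reaches it) before you press any rivet. Then draw the pressing block along each harmonica in slow, steady strokes, pressing so that the sprung bed gives a few millimetres but never bottoms out, until every rivet is flush. Finally stand the block upright in the middle of its cork coaster, leaving the harmonicas in their bays and the jam jar, capo and pepper mill where they are.

Things in the scene. Friction and masses are not known exactly. Their poses are not given: they have to be found in the camera images.
- bed (a joint): Sink of the pressing tray's bed (m): 0 = up at rest, positive = pushed straight down, 0.010 = bottomed on its stop. It stays up until pressed with about 3 N (6 N when empty) and then gives 1500 N/m, springing back when released. The tray is a dark wood base 150 x 225 x 8 mm with a wooden bed (pale bay floors, browner walls) 130 (x) x 210 (y) mm above it; bay floors are 28 mm above the counter when the bed is up.
- bay1 (a point): Centre of the floor of bay 1 of the bed (moves with the bed). A bay is a shallow recess 118 mm (x) by 40 mm (y) with walls only 4 mm high; bays lie side by side, 65 mm apart along y, bay1 at -y, bay2 in the middle, bay3 at +y. Its x runs along the bay, z up.
- bay2 (a point): Centre of the floor of bay 2 of the bed (moves with the bed). A bay is a shallow recess 118 mm (x) by 40 mm (y) with walls only 4 mm high; bays lie side by side, 65 mm apart along y, bay1 at -y, bay2 in the middle, bay3 at +y. Its x runs along the bay, z up.
- bay3 (a point): Centre of the floor of bay 3 of the bed (moves with the bed). A bay is a shallow recess 118 mm (x) by 40 mm (y) with walls only 4 mm high; bays lie side by side, 65 mm apart along y, bay1 at -y, bay2 in the middle, bay3 at +y. Its x runs along the bay, z up.
- h1: A harmonica, black plastic comb between plain metal covers, 110 (its x) x 32 (y) x 24 mm (z), 110 g, lying flat on the counter; origin at the centre of its underside, z up. All harmonicas are alike; two or three are there. Three domed steel push rivets, 13 mm wide, stand 3 mm proud on the middle line of its top, at x = -36, 0 and +36 mm.
- h1_p1 (a joint): How far the rivet at x = -36 mm of h1 is pushed in (m): 0 = 3 mm proud, 0.003 = flush, 0.0035 = stop. It goes in against about 2 N of friction and stays where it is left.
- h1_p2 (a joint): How far the rivet at x = 0 mm of h1 is pushed in (m): 0 = 3 mm proud, 0.003 = flush, 0.0035 = stop. It goes in against about 2 N of friction and stays where it is left.
- h1_p3 (a joint): How far the rivet at x = 36 mm of h1 is pushed in (m): 0 = 3 mm proud, 0.003 = flush, 0.0035 = stop. It goes in against about 2 N of friction and stays where it is left.
- h2: A harmonica, black plastic comb between plain metal covers, 110 (its x) x 32 (y) x 24 mm (z), 110 g, lying flat on the counter; origin at the centre of its underside, z up. All harmonicas are alike; two or three are there. Three domed steel push rivets, 13 mm wide, stand 3 mm proud on the middle line of its top, at x = -36, 0 and +36 mm.
- h2_p1 (a joint): How far the rivet at x = -36 mm of h2 is pushed in (m): 0 = 3 mm proud, 0.003 = flush, 0.0035 = stop. It goes in against about 2 N of friction and stays where it is left.
- h2_p2 (a joint): How far the rivet at x = 0 mm of h2 is pushed in (m): 0 = 3 mm proud, 0.003 = flush, 0.0035 = stop. It goes in against about 2 N of friction and stays where it is left.
- h2_p3 (a joint): How far the rivet at x = 36 mm of h2 is pushed in (m): 0 = 3 mm proud, 0.003 = flush, 0.0035 = stop. It goes in against about 2 N of friction and stays where it is left.
- h3: A harmonica, black plastic comb between plain metal covers, 110 (its x) x 32 (y) x 24 mm (z), 110 g, lying flat on the counter; origin at the centre of its underside, z up. All harmonicas are alike; two or three are there. Three domed steel push rivets, 13 mm wide, stand 3 mm proud on the middle line of its top, at x = -36, 0 and +36 mm.
- h3_p1 (a joint): How far the rivet at x = -36 mm of h3 is pushed in (m): 0 = 3 mm proud, 0.003 = flush, 0.0035 = stop. It goes in against about 2 N of friction and stays where it is left.
- h3_p2 (a joint): How far the rivet at x = 0 mm of h3 is pushed in (m): 0 = 3 mm proud, 0.003 = flush, 0.0035 = stop. It goes in against about 2 N of friction and stays where it is left.
- h3_p3 (a joint): How far the rivet at x = 36 mm of h3 is pushed in (m): 0 = 3 mm proud, 0.003 = flush, 0.0035 = stop. It goes in against about 2 N of friction and stays where it is left.
- block: Pressing block of dark wood, 160 g: a foot 52 (x) x 36 (y) x 24 mm with ends rounded to 12 mm radius, an upright square handle 22 x 22 mm from 24 to 90 mm above the sole, and a flat steel toe, 14 mm wide, that sticks out along +x to 75 mm from the handle's axis, its underside 24 mm and its top 32 mm above the sole. Origin at the centre of the sole, under the handle; z up. It stands by itself.
- coaster: Round cork coaster, 90 mm across, 6 mm thick, fixed on the counter; origin at the centre of its underside. The block's place.
- rack: Three-tier stepped steel spice rack, 240 mm wide, fixed. Origin on the counter below the middle of the front edge of the lowest tier; x runs from the front to the back. The lowest tier is a 6 mm board, underside 85 mm above the counter, whose front 45 mm overhang freely as a lip (legs begin 45 mm behind the edge). The higher tiers begin 85 mm and 155 mm behind the edge, at 121 and 151 mm height, with spice tins to 210 mm.
- lamp_under (a point): Middle of the underside of the shelf lamp's switch: a white plate 24 (x) x 50 (y) mm under the lip, out of sight from above, its middle 28 mm behind the lip's front edge; off, its underside hangs 77 mm above the counter, 8 mm below the lip.
- lamp (a joint): How far the lamp switch is pushed up (m): 0 = off, 0.005 = fully in, on. It takes about 2 N upward and stays in.
- jam_jar: Bystander: empty glass jam jar, 68 mm across, 95 mm high; origin at the centre of its underside.
- capo: Bystander: walnut ukulele capo, 70 mm long, 14 mm high.
- mill: Bystander: wooden pepper mill, 52 mm across, 118 mm high; origin at the centre of its underside.
Not all that is in view belongs to the job. Of the things like the block, leave any that is yellow; of the rest the larger one is meant.

How it is judged:
By the outcome, as a careful person would: the job done as asked, in the order asked, and still so for the second after the job is handed in, with the robot touching nothing.
Of h1, h2, h3 only 2 to 3 are there at a start; the rules pass over those that are not, and their reading is None.
At some moment in a run one of h1, h2, h3 may be knocked a few centimetres aside while the robot is not near it.
It also fails if it takes over 210 s, if anything falls off the work surface, if the arm or the gripper's body presses on something with over 40 N, if the wrist force passes 120 N, or if a joint passes its speed limit or range.

## Working session

There is one attempt and no reset: what is moved stays moved. The work goes in short steps, Python scripts to look and compute and a shell command to move; the robot and the scene stay as the last step left them, time stands still between calls to the robot, and variables do not carry over. Pictures are saved under pics/ and viewed, at most 14 in all, crops included, and the job is handed in when it is done.

```bash
mkdir -p pics; cat > h.py <<'E'
import numpy as np, cv2
from plant import robot
from scipy.spatial.transform import Rotation as R
def shot(name,fn):
    c=robot.read_camera(name); cv2.imwrite('pics/'+fn+'.png',c['img']); np.savez('pics/'+fn+'.npz',K=c['K'],pose=c['pose']); return c
def px2w(fn,u,v,z):
    d=np.load('pics/'+fn+'.npz'); K,P=d['K'],d['pose']
    r=np.linalg.inv(K)@np.array([u,v,1.]); r=P[:3,:3]@np.array([r[0],-r[1],-r[2]]); o=P[:3,3]
    return o+r*(z-o[2])/r[2]
def w2px(fn,p):
    d=np.load('pics/'+fn+'.npz'); K,P=d['K'],d['pose']
    c=P[:3,:3].T@(np.array(p)-P[:3,3]); c=K@np.array([c[0],-c[1],-c[2]]); return c[:2]/c[2]
def st():
    s=robot.read_state(); print({k:np.round(s[k],4).tolist() for k in('t','tool_pos','orientation','force','opening','gripper_force')}); print('R',np.round(R.from_rotvec(s['orientation']).as_matrix(),3).tolist())
def axes(dw):  # world shift (m) -> tool cm
    s=robot.read_state(); return np.round(R.from_rotvec(s['orientation']).as_matrix().T@np.array(dw)*100,2)
E
python3 - <<'E'
from h import *
for n in('scene','top'):
    c=shot(n,n+'0'); print(n,c['K'].tolist(),np.round(c['pose'],3).tolist())
st(); print(robot.tcp_to_grasp)
E
```

```text
scene [[402.11531373487526, 0.0, 275.0766773028323], [0.0, 402.11531373487526, 210.3147368909144], [0.0, 0.0, 1.0]] [[0.761, -0.496, 0.418, 0.921], [0.649, 0.579, -0.494, -0.413], [0.003, 0.647, 0.762, 0.798], [0.0, 0.0, 0.0, 1.0]]
top [[448.9522259737994, 0.0, 279.6772521236156], [0.0, 448.9522259737994, 210.08229422435681], [0.0, 0.0, 1.0]] [[-0.029, 0.977, -0.21, 0.3], [-1.0, -0.027, 0.011, 0.032], [0.005, 0.21, 0.978, 1.292], [0.0, 0.0, 0.0, 1.0]]
{'t': 0.1, 'tool_pos': [0.1798, 0.5719, 0.2177], 'orientation': [-0.4768, -3.1048, 0.0025], 'force': [-0.2488, 0.6167, 0.1309], 'opening': 0.0928, 'gripper_force': 0.0}
R [[-0.954, 0.3, -0.001], [0.3, 0.954, -0.002], [0.0, -0.002, -1.0]]
0.0188
```

View pics/top0.png

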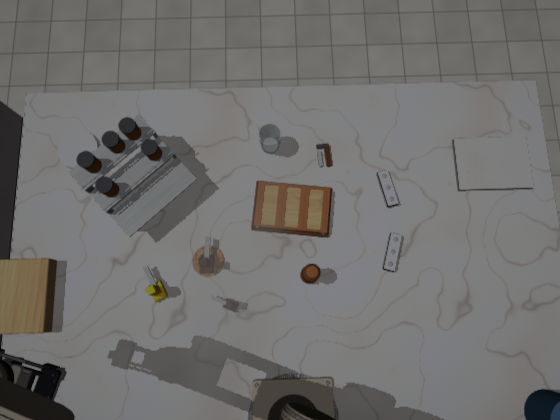

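View pics/scene0.png

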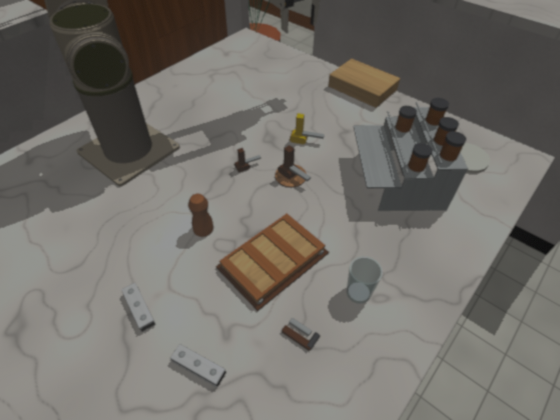

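Top view: harmonicas at (388,188) and (393,252), capo (324,155), jar (269,138), tray (292,208), mill (311,272), block on its coaster (208,262), a small decoy (232,305), a yellow decoy (156,288), and the rack lip around (165,205). The scene view agrees with this. Only two harmonicas are present.

```bash
python3 - <<'E'
import cv2
a=cv2.imread('pics/top0.png')
cv2.imwrite('pics/c1.png',cv2.resize(a[160:300,240:410],None,fx=4.5,fy=4,interpolation=cv2.INTER_CUBIC)[:,:765])
cv2.imwrite('pics/c2.png',cv2.resize(a[120:300,70:270],None,fx=3.33,fy=3.33,interpolation=cv2.INTER_CUBIC)[:600])
E
```

```text
(no output)
```

View pics/c1.png

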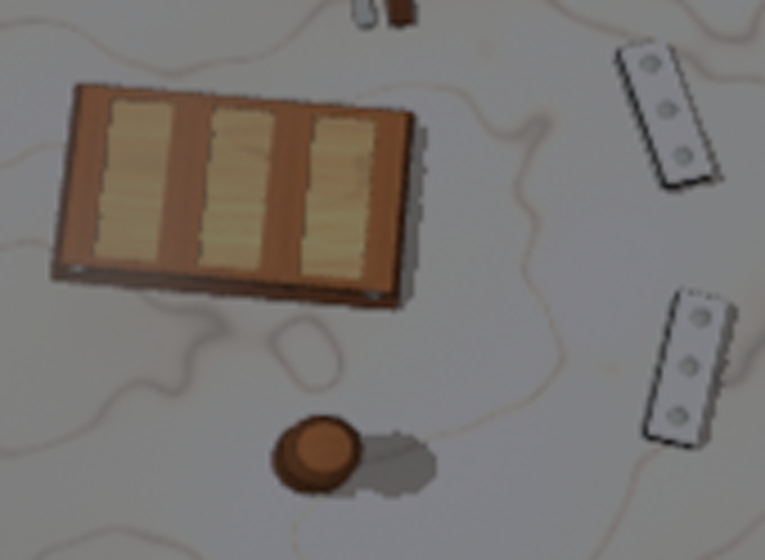

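View pics/c2.png

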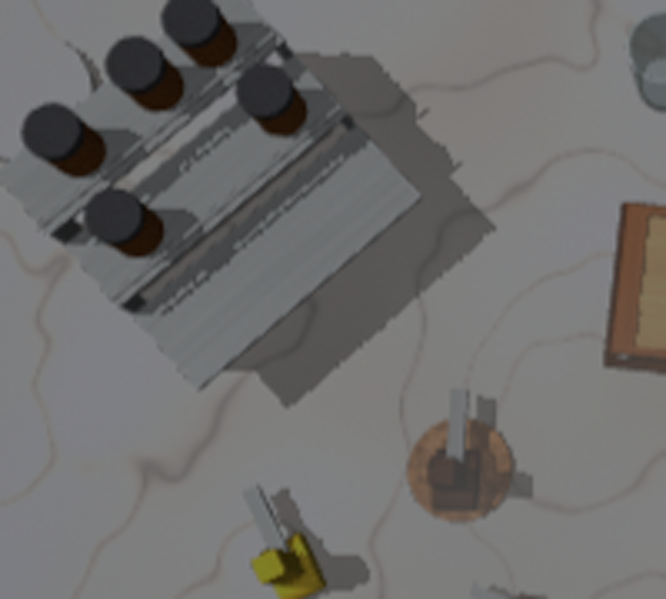

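Crops: the rivets, all three bays, the lip's front corners (420,198) and (202,388) in c2, the coaster (460,470) and the block's toe (459,392) are readable.

```bash
python3 - <<'E'
from h import *
A=lambda x,y,z:px2w('top0',240+x/4.5,160+y/4,z)
B=lambda x,y,z:px2w('top0',70+x/3.33,120+y/3.33,z)
p=lambda n,*v:print(n,*[np.round(np.array(q)[:2],4).tolist() for q in v])
def lin(n,a,b): d=b[:2]-a[:2]; print(n,'mid',np.round((a+b)[:2]/2,4),'yaw',np.degrees(np.arctan2(d[1],d[0])).round(1),'len',np.linalg.norm(d).round(4))
for n,c in(('hA',[(650,63),(667,109),(683,155)]),('hB',[(701,317),(689,366),(678,415)])):
    q=[A(*k,.027) for k in c]; p(n,*q); lin(n,q[2],q[0])
bays=[[(110,100),(172,102),(160,265),(95,258)],[(212,108),(274,112),(262,270),(198,265)],[(315,116),(376,121),(362,277),(302,273)]]
for i,b in enumerate(bays):
    q=np.array([A(*k,.030) for k in b]); print('bay',3-i,q.mean(0)[:2].round(4)); lin(' axis',(q[2]+q[3])/2,(q[0]+q[1])/2)
lin('lip',B(202,388,.091),B(420,198,.091))
p('coaster',B(460,470,.006)); p('toe',B(459,392,.032)); 
p('capo',px2w('top0',324,155,.01)); p('jar',px2w('top0',269,148,.0)); p('mill',px2w('top0',310,275,.1)); p('yellow',px2w('top0',155,292,.05));p('small',px2w('top0',232,305,.03))
E
```

```text
hA [0.6656, -0.2916] [0.6305, -0.2999] [0.5958, -0.3075]
hA mid [ 0.6307 -0.2995] yaw 12.8 len 0.0716
hB [0.4772, -0.3093] [0.4426, -0.2988] [0.4083, -0.2891]
hB mid [ 0.4428 -0.2992] yaw -16.3 len 0.0718
bay 3 [0.5859 0.0464]
 axis mid [0.5859 0.0464] yaw -5.6 len 0.1188
bay 2 [ 0.5786 -0.0189]
 axis mid [ 0.5786 -0.0189] yaw -6.1 len 0.1164
bay 1 [ 0.5709 -0.084 ]
 axis mid [ 0.5709 -0.084 ] yaw -6.9 len 0.1157
lip mid [0.5732 0.3356] yaw -48.4 len 0.2335
coaster [0.4322, 0.2268]
toe [0.4958, 0.224]
capo [0.7401, -0.1195]
jar [0.7703, 0.045]
mill [0.3785, -0.0555]
yellow [0.348, 0.364]
small [0.3075, 0.1571]
```

```bash
python3 -m pendant '[[[1,-3.46,-3.48,0,0],[1,-3.46,-3.48,0,0],[1,-3.46,-3.48,0,0],[1,-3.46,-3.48,0,0],[1,-3.46,-3.48,0,0],[1,-3.46,-3.48,0,0],[1,-3.46,-3.48,0,0],[1,-3.46,-3.48,0,0]]]'
python3 -m pendant '[[[1,-3.46,-3.48,0,0],[1,-3.46,-3.48,0,0],[1,-3.46,-3.48,0,0],[1,-3.46,-3.48,0,0],[1,-3.46,-3.48,0,0],[1,-3.46,-3.48,0,0],[1,-3.46,-3.48,0,0],[1,-3.46,-3.48,0,0]]]'
python3 -m pendant '[[[1,-3.46,-3.48,0,0],[1,-3.46,-3.48,0,0],[1,-3.46,-3.48,0,0],[1,-3.46,-3.48,0,0],[1,0,0,0,-7.6],[1,0,0,0,-7.6],[1,0,0,0,-7.5],[1,0,0,0,-7.5]]]'
python3 -c "
from h import *
st(); c=shot('wrist','w1'); print(c['pose'].round(3).tolist()); st()"
```

```text
t: 0.9
tool_pos: [0.3608, 0.2219, 0.2184]
orientation: [0.476, 3.105, 0.0]
force: [-0.5, -0.6, -0.5]
opening: 0.0928
gripper_force: 0.0
t: 1.7
tool_pos: [0.5414, -0.127, 0.2182]
orientation: [-0.477, -3.105, -0.0]
force: [1.0, 0.9, 0.6]
opening: 0.0933
gripper_force: 0.0
t: 2.5
tool_pos: [0.631, -0.2993, 0.2175]
orientation: [0.356, -3.12, -0.002]
force: [-0.2, -0.3, 0.9]
opening: 0.0929
gripper_force: 0.0
{'t': 2.5, 'tool_pos': [0.631, -0.2993, 0.2175], 'orientation': [0.3562, -3.12, -0.0016], 'force': [-0.2168, -0.2743, 0.8961], 'opening': 0.0929, 'gripper_force': 0.0}
R [[-0.974, -0.225, -0.001], [-0.225, 0.974, 0.001], [0.001, 0.001, -1.0]]
[[-0.226, -0.943, -0.242, 0.565], [0.974, -0.219, -0.057, -0.314], [0.0, -0.249, 0.969, 0.383], [0.0, 0.0, 0.0, 1.0]]
{'t': 2.55, 'tool_pos': [0.631, -0.2992, 0.2176], 'orientation': [0.3691, -3.1186, -0.0014], 'force': [0.4311, 0.6424, -0.2569], 'opening': 0.0932, 'gripper_force': 0.0}
R [[-0.972, -0.233, -0.001], [-0.233, 0.972, 0.001], [0.001, 0.001, -1.0]]
```

View pics/w1.png

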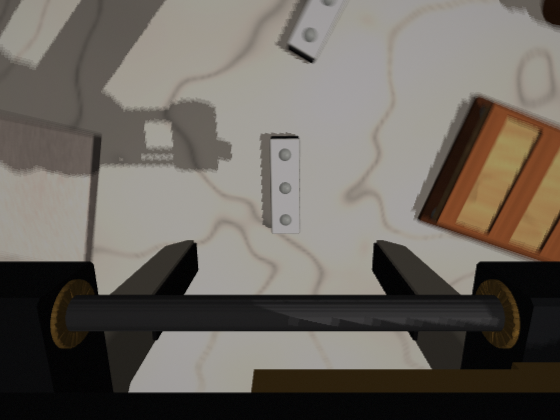

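Wrist view: hA is upright in the image, with rivets at (285,155), (285,188) and (286,220), between the finger lines.

```bash
python3 - <<'E'
from h import *
q=[px2w('w1',*k,.027) for k in((285,155),(285.3,188),(286,220))]; print(np.round(q,4)); d=q[2]-q[0];print(np.degrees(np.arctan2(d[1],d[0])))
print(axes(np.array(q).mean(0)-robot.read_state()['tool_pos']))
E
```

```text
[[ 0.5971 -0.3062  0.027 ]
 [ 0.6314 -0.2979  0.027 ]
 [ 0.6662 -0.289   0.027 ]]
13.964608572401048
[-0.11  0.12 19.06]
```

```bash
python3 -m pendant '[[[1,-0.1,0.12,3.5,0],[1,0,0,3.5,0],[1,0,0,3.5,0],[1,0,0,3.5,0],[1,0,0,3.5,0],[1,0,0,2.5,0],[1,0,0,1,0],[0.3,0,0,0,0]]]' 20
python3 -m pendant '[[[0.3,0,0,0,0],[0.2,0,0,0,0],[0.2,0,0,0,0],[0.2,0,0,0,0],[0.2,0,0,0,0],[0.2,0,0,0,0],[0.2,0,0,0,0],[0.2,0,0,0,0]]]' 20
```

```text
t: 3.35
tool_pos: [0.6305, -0.2969, 0.0064]
orientation: [0.346, -3.119, -0.004]
force: [-0.4, -0.6, 0.3]
opening: 0.0889
gripper_force: 0.0
t: 4.15
tool_pos: [0.632, -0.2979, 0.0086]
orientation: [0.348, -3.122, 0.0]
force: [-0.4, 1.0, 1.3]
opening: 0.032
gripper_force: 20.0
```

```bash
python3 -m pendant '[[[0.2,0,0,-1,0],[0.2,0,0,-3,0],[0.2,0,0,-3,0],[0.2,0,0,-3,0],[0.2,0,0,-3,0],[0.2,-0.25,2.66,0,0],[0.2,-0.25,2.66,0,0],[0.2,-0.25,2.66,0,0]]]' 20
python3 -m pendant '[[[0.2,-0.25,2.66,0,0],[0.2,-0.25,2.66,0,0],[0.2,-0.25,2.66,0,0],[0.2,-0.25,2.66,0,0],[0.2,-0.25,2.66,0,0],[0.2,-0.25,2.66,0,0],[0.2,-0.25,2.66,0,0],[0.2,-0.25,2.66,0,0]]]' 20
python3 -m pendant '[[[0.2,-0.25,2.66,0,0],[0.2,-0.25,2.66,0,0],[0.2,0,0,0,6.3],[0.2,0,0,0,6.3],[0.2,0,0,0,6.3],[0.2,0,0,0,0],[0.2,0,0,0,0]]]' 20
python3 -c "
from h import *
shot('wrist','w2'); st()"
```

```text
t: 4.95
tool_pos: [0.6216, -0.2177, 0.1397]
orientation: [-0.347, 3.121, -0.001]
force: [0.4, 0.4, -1.0]
opening: 0.032
gripper_force: 20.0
t: 5.75
tool_pos: [0.5941, -0.0053, 0.1393]
orientation: [-0.348, 3.122, -0.0]
force: [-0.2, 1.0, -1.0]
opening: 0.0316
gripper_force: 20.0
t: 6.45
tool_pos: [0.5875, 0.0466, 0.1391]
orientation: [0.164, 3.137, 0.0]
force: [-0.9, -0.4, -1.6]
opening: 0.0317
gripper_force: 20.0
{'t': 6.5, 'tool_pos': [0.5875, 0.0466, 0.139], 'orientation': [0.1642, 3.137, 0.0], 'force': [-1.3058, -0.7478, -0.7631], 'opening': 0.0318, 'gripper_force': 19.9998}
R [[-0.995, 0.104, 0.0], [0.104, 0.995, -0.0], [-0.0, 0.0, -1.0]]
```

View pics/w2.png

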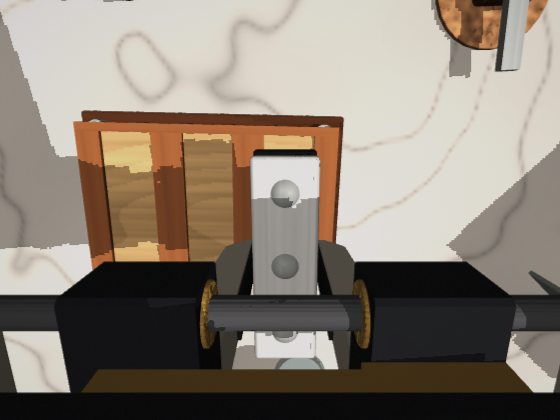

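Wrist view: hA is held square. The near ends of the bays are at rows ~133–136, with columns 104–155 (bay1), 184–233 (bay2) and 264–314 (bay3).

```bash
python3 - <<'E'
from h import *
yaw=np.radians(-6.2); ax=np.array([np.cos(yaw),np.sin(yaw),0])
for n,a,b,i in((1,(104,133),(155,134),-1),(2,(184,135),(233,136),0),(3,(264,137),(314,137),1)):
    p,q=px2w('w2',*a,.030),px2w('w2',*b,.030); m=(p+q)/2+.059*ax; print(n,p.round(4),q.round(4),'c',m.round(4), 'bay3 est',(m+(1-i)*.065*np.array([-ax[1],ax[0],0])).round(4))
p,q=px2w('w2',75,124,.032),px2w('w2',343,128,.032); d=p-q; print('edge',d,np.degrees(np.arctan2(d[1],d[0])),np.linalg.norm(d), ((p+q)/2+.065*ax).round(4))
for k in((285,193),(285,266),(285,335)): print(px2w('w2',*k,.1575).round(4))
E
```

```text
1 [ 0.5133 -0.0899  0.03  ] [ 0.5183 -0.0496  0.03  ] c [ 0.5745 -0.0761  0.03  ] bay3 est [0.5885 0.0531 0.03  ]
2 [ 0.5215 -0.0266  0.03  ] [0.5263 0.0122 0.03  ] c [ 0.5825 -0.0136  0.03  ] bay3 est [0.5896 0.051  0.03  ]
3 [0.5296 0.0368 0.03  ] [0.5338 0.0766 0.03  ] c [0.5904 0.0503 0.03  ] bay3 est [0.5904 0.0503 0.03  ]
edge [-0.02489276 -0.20963735  0.        ] -96.7717079635808 0.21111008786587418 [ 0.5813 -0.0121  0.032 ]
[0.5503 0.0515 0.1575]
[0.5853 0.0479 0.1575]
[0.6225 0.044  0.1575]
```

```bash
python3 -m pendant '[[[0.2,-0.15,0.25,2.5,0.5],[0.2,0,0,2.5,0],[0.2,0,0,2.5,0],[0.2,0,0,1.5,0],[0.2,0,0,0.5,0],[0.2,0,0,0.3,0],[0.2,0,0,0.2,0],[0.2,0,0,0,0]]]' 20
python3 -m pendant '[[[0.2,0,0,0.1,0],[0.2,0,0,0.1,0],[0.2,0,0,0,0],[0.2,0,0,0,0]]]' 20
python3 -c "
from h import *
st();shot('wrist','w3')"
```

```text
t: 7.3
tool_pos: [0.59, 0.0489, 0.0397]
orientation: [0.182, 3.135, 0.0]
force: [-0.7, -0.2, -1.0]
opening: 0.032
gripper_force: 20.0
t: 7.7
tool_pos: [0.5893, 0.0489, 0.0368]
orientation: [0.183, 3.136, 0.0]
force: [0.2, -0.8, -1.5]
opening: 0.0315
gripper_force: 20.0
{'t': 7.7, 'tool_pos': [0.5893, 0.0489, 0.0368], 'orientation': [0.1825, 3.1361, 0.0], 'force': [0.2183, -0.7537, -1.474], 'opening': 0.0315, 'gripper_force': 19.9997}
R [[-0.993, 0.116, 0.0], [0.116, 0.993, 0.0], [-0.0, 0.0, -1.0]]
```

View pics/w3.png

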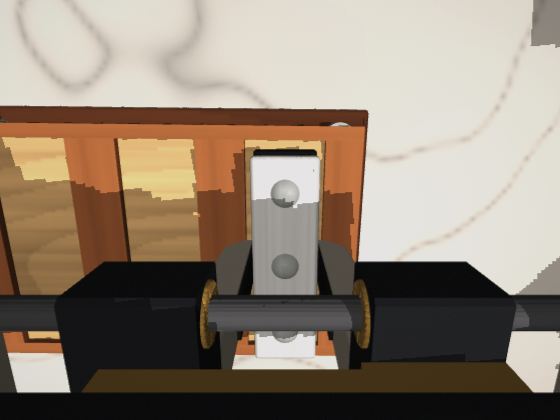

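Wrist view: hA is down over bay3. Floor is visible on both sides (245 and 322) and at the near end (row 140).

```bash
python3 - <<'E'
from h import *
p,q=px2w('w3',245,139,.030),px2w('w3',323,141,.030); print(p.round(4),q.round(4)); ax=np.array([.994,-.108,0]); print('bay3 c',((p+q)/2+.059*ax).round(4))
r=[px2w('w3',*k,.0553) for k in((285,193),(285,266),(285,335))]; print(np.round(r,4), np.mean(r,0).round(4))
print(px2w('w3',283,357,.0525),px2w('w3',25,340,.030), px2w('w3',150,352,.032))
E
```

```text
[0.5275 0.0369 0.03  ] [0.533  0.0758 0.03  ]
bay3 c [0.5889 0.05   0.03  ]
[[0.5521 0.0543 0.0553]
 [0.587  0.0502 0.0553]
 [0.6241 0.0459 0.0553]] [0.5877 0.0502 0.0553]
[0.63894756 0.04317491 0.0525    ] [ 0.62753989 -0.10876595  0.03      ] [ 0.64264936 -0.03619968  0.032     ]
```

```bash
python3 -m pendant '[[[0.6,0,0,0,0],[0.6,0,0,0,0],[0.6,0,0,0,0],[0.6,0,0,0,0],[0.6,0,0,-2,0],[0.6,0,0,-3,0],[1,0,0,-4,0],[1,0,0,-4,0]]]' 20
python3 -m pendant '[[[1,1.16,-4.01,0,0],[1,1.16,-4.01,0,0],[1,1.16,-4.01,0,0],[1,1.16,-4.01,0,0],[1,1.16,-4.01,0,0],[1,1.16,-4.01,0,0],[1,1.16,-4.01,0,0],[1,1.16,-4.01,0,0]]]'
python3 -m pendant '[[[1,1.16,-4.01,0,0],[1,0,0,0,4.8],[1,0,0,0,4.8],[1,0,0,0,0],[1,0,0,0,0]]]'
python3 -c "
from h import *
shot('wrist','w4'); st()"
```

```text
t: 8.55
tool_pos: [0.5886, 0.0489, 0.1675]
orientation: [-0.183, -3.135, 0.0]
force: [0.7, 0.2, 0.5]
opening: 0.0678
gripper_force: 0.0
t: 9.35
tool_pos: [0.459, -0.2604, 0.1669]
orientation: [0.182, 3.136, -0.0]
force: [0.4, -0.8, -0.2]
opening: 0.0931
gripper_force: 0.0
t: 9.85
tool_pos: [0.4437, -0.2973, 0.1667]
orientation: [0.44, 3.111, 0.0]
force: [-0.6, -0.0, -0.4]
opening: 0.0929
gripper_force: 0.0
{'t': 9.9, 'tool_pos': [0.4438, -0.2972, 0.1667], 'orientation': [0.4401, 3.1106, -0.0001], 'force': [0.1169, 0.0967, -0.099], 'opening': 0.0928, 'gripper_force': 0.0}
R [[-0.961, 0.277, 0.0], [0.277, 0.961, -0.0], [-0.0, -0.0, -1.0]]
```

View pics/w4.png

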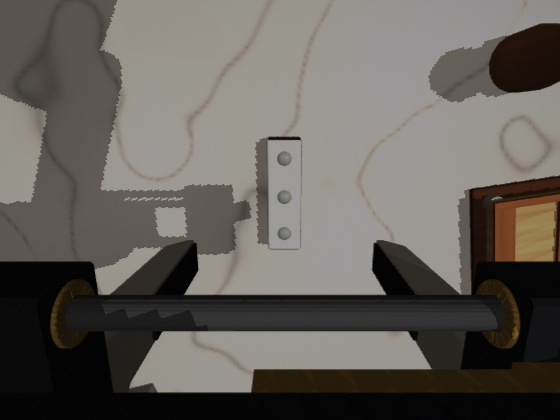

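hB is straight between the fingers, rivets at (284,158), (284,197), (284,233).

```bash
python3 -c "
from h import *
r=[px2w('w4',*k,.027) for k in((284.5,158),(284.5,197),(284.5,233))]; m=np.mean(r,0); print(m, axes(m-robot.read_state()['tool_pos']))"
python3 -m pendant '[[[1,0,0,3.5,0],[1,0,0,3.5,0],[1,0,0,3.5,0],[1,0,0,3.0,0],[1,0,0,1.6,0],[1,0,0,0.7,0],[0.3,0,0,0,0],[0.3,0,0,0,0]]]' 20
python3 -m pendant '[[[0.2,0,0,0,0],[0.2,0,0,0,0],[0.2,0,0,0,0],[0.2,0,0,0,0],[0.2,0,0,0,0],[0.2,0,0,0,0],[0.2,0,0,-1,0],[0.2,0,0,-2,0]]]' 20
python3 -m pendant '[[[0.2,0,0,-3,0],[0.2,0,0,-3,0],[0.2,0,0,-2,0],[0.2,0,0,-2,0],[0.2,0,0,0,0]]]' 20
```

```text
[ 0.44289148 -0.29637517  0.027     ] [ 0.11  0.06 13.97]
t: 10.7
tool_pos: [0.4445, -0.2978, 0.0098]
orientation: [0.443, 3.109, -0.001]
force: [-0.2, 0.1, -0.7]
opening: 0.0815
gripper_force: 0.0
t: 11.5
tool_pos: [0.4422, -0.2963, 0.0375]
orientation: [-0.444, -3.107, -0.003]
force: [0.2, 0.0, -0.9]
opening: 0.0316
gripper_force: 20.0
t: 12.0
tool_pos: [0.4454, -0.2988, 0.1426]
orientation: [0.444, 3.105, -0.005]
force: [1.0, 0.3, -1.2]
opening: 0.0318
gripper_force: 20.0
```

```bash
python3 -m pendant '[[[0.2,-0.74,2.73,0,0],[0.2,-0.74,2.73,0,0],[0.2,-0.74,2.73,0,0],[0.2,-0.74,2.73,0,0],[0.2,-0.74,2.73,0,0],[0.2,-0.74,2.73,0,0],[0.2,-0.74,2.73,0,0],[0.2,-0.74,2.73,0,0]]]' 20
python3 -m pendant '[[[0.2,-0.74,2.73,0,0],[0.2,0,0,0,-4.8],[0.2,0,0,0,-4.8],[0.2,0,0,0,0],[0.2,0,0,3,0],[0.2,0,0,2,0],[0.2,0,0,0,0],[0.2,0,0,0,0]]]' 20
python3 -c "
from h import *
st();shot('wrist','w5')"
```

```text
t: 12.8
tool_pos: [0.5614, -0.103, 0.1373]
orientation: [-0.444, -3.108, -0.0]
force: [-0.5, -0.9, -0.7]
opening: 0.0319
gripper_force: 20.0
t: 13.6
tool_pos: [0.5758, -0.0802, 0.0882]
orientation: [-0.185, -3.135, -0.0]
force: [-0.2, -0.6, 0.2]
opening: 0.032
gripper_force: 20.0
{'t': 13.6, 'tool_pos': [0.5758, -0.0802, 0.0882], 'orientation': [-0.1853, -3.1346, -0.0004], 'force': [-0.1924, -0.6053, 0.1567], 'opening': 0.032, 'gripper_force': 19.9972}
R [[-0.993, 0.118, -0.002], [0.118, 0.993, 0.0], [0.002, 0.0, -1.0]]
```

View pics/w5.png

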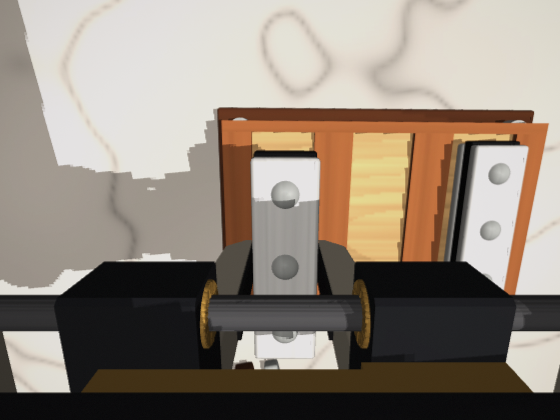

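Wrist view: bay1's near end spans columns 252–312 at row 133, with hB held above it. hA sits in bay3, rivets at (500,174) and (490,230).

```bash
python3 - <<'E'
from h import *
ax=np.array([.994,-.113,0])
for a,b in(((252,132),(312,133)),((352,133),(410,134))):
    p,q=px2w('w5',*a,.030),px2w('w5',*b,.030); print(p.round(4),q.round(4),'c',((p+q)/2+.059*ax).round(4))
r=[px2w('w5',*k,.0882-.0087+.027) for k in((285,194),(285,267),(285,335))]; print(np.mean(r,0).round(4))
a,b=px2w('w5',500,174,.055),px2w('w5',490,230,.055);print('hA',a,b,np.degrees(np.arctan2(b[1]-a[1],b[0]-a[0])))
E
```

```text
[ 0.5118 -0.0932  0.03  ] [ 0.517  -0.0546  0.03  ] c [ 0.573  -0.0806  0.03  ]
[ 0.52   -0.0288  0.03  ] [0.5251 0.0087 0.03  ] c [ 0.5812 -0.0167  0.03  ]
[ 0.5747 -0.0791  0.1065]
hA [0.55281477 0.05234291 0.055     ] [0.58748202 0.04762404 0.055     ] -7.751406779215061
```

```bash
python3 -m pendant '[[[0.2,0.1,-0.12,1.5,0],[0.2,0,0,1.5,0],[0.2,0,0,1,0],[0.2,0,0,0.5,0],[0.2,0,0,0.3,0],[0.2,0,0,0.2,0],[0.2,0,0,0.1,0],[0.2,0,0,0,0]]]' 20
python3 -m pendant '[[[0.6,0,0,0,0],[0.6,0,0,0,0],[0.6,0,0,0,0],[0.6,0,0,0,0],[0.6,0,0,-2,0],[0.6,0,0,-3,0],[1,0,0,-4,0],[1,0,0,-4,0]]]' 20
python3 -c "
from h import *
st();shot('wrist','w6')"
```

```text
t: 14.45
tool_pos: [0.5755, -0.0813, 0.0379]
orientation: [0.183, 3.136, -0.0]
force: [0.2, -0.6, -1.1]
opening: 0.0313
gripper_force: 20.0
t: 15.25
tool_pos: [0.5747, -0.0811, 0.1685]
orientation: [-0.182, -3.135, -0.0]
force: [0.9, -0.6, -0.2]
opening: 0.0674
gripper_force: 0.0
{'t': 15.25, 'tool_pos': [0.5747, -0.0811, 0.1685], 'orientation': [-0.1825, -3.1351, -0.0003], 'force': [0.8834, -0.6469, -0.1812], 'opening': 0.0674, 'gripper_force': 0.0}
R [[-0.993, 0.116, -0.001], [0.116, 0.993, 0.0], [0.001, 0.0, -1.0]]
```

View pics/w6.png

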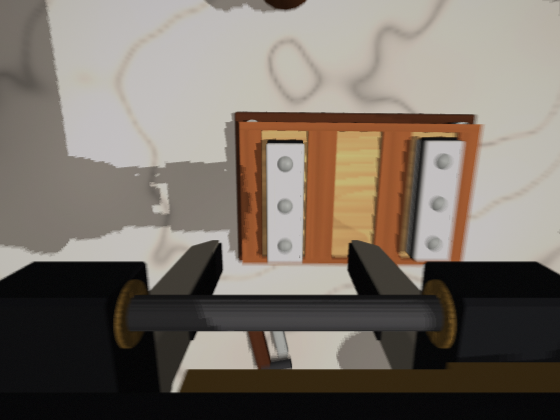

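Both harmonicas lie in their bays: hB rivets at (285,164), (285,206), (285,246), hA rivets at (444,161), (439,203), (435,243). Next, the block.

```bash
python3 -m pendant '[[[1,0,0,-4,0],[1,1.97,3.21,0,0],[1,1.97,3.21,0,0],[1,1.97,3.21,0,0],[1,1.97,3.21,0,0],[1,1.97,3.21,0,0],[1,1.97,3.21,0,0],[1,1.97,3.21,0,0]]]'
python3 -m pendant '[[[1,1.97,3.21,0,0],[1,1.97,3.21,0,0],[1,0,0,0,0],[1,0,0,0,0]]]'
python3 -c "
from h import *
shot('wrist','w7'); st()"
```

```text
t: 16.1
tool_pos: [0.4636, 0.1592, 0.2077]
orientation: [0.183, 3.136, 0.0]
force: [-0.5, 0.8, -0.3]
opening: 0.0927
gripper_force: 0.0
t: 16.5
tool_pos: [0.4325, 0.2267, 0.2076]
orientation: [0.179, 3.136, -0.0]
force: [-0.4, -0.5, -0.5]
opening: 0.0933
gripper_force: 0.0
{'t': 16.55, 'tool_pos': [0.4328, 0.226, 0.2076], 'orientation': [0.1814, 3.136, -0.0007], 'force': [0.7442, -0.2006, 0.0699], 'opening': 0.0927, 'gripper_force': 0.0}
R [[-0.993, 0.115, 0.0], [0.115, 0.993, -0.0], [-0.0, -0.0, -1.0]]
```

View pics/w7.png

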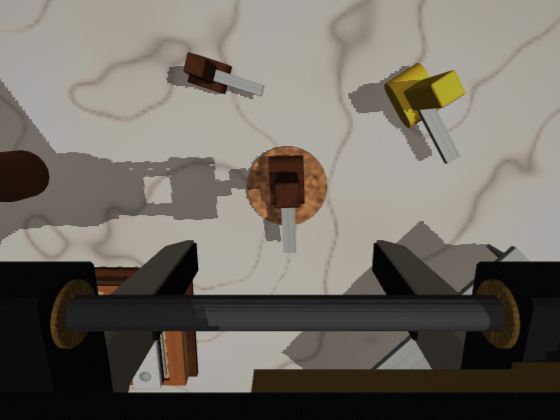

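Wrist view: block handle top is around (287,195), toe tip (289,252), coaster centre (287,186), radius ~40 px.

```bash
python3 - <<'E'
from h import *
h=px2w('w7',287,195,.096); t=px2w('w7',289.5,252,.038); t0=px2w('w7',288,209,.038); c=px2w('w7',287,186,.006)
print(h,t,t0,c); d=t-t0;print('toe yaw',np.degrees(np.arctan2(d[1],d[0])));d=t-h;print('h-t yaw',np.degrees(np.arctan2(d[1],d[0])),np.linalg.norm(d[:2]))
c1=px2w('w7',247,186,.006);c2=px2w('w7',328,186,.006);print((c1+c2)/2,np.linalg.norm(c1-c2))
s=robot.read_state()['tool_pos'];print(axes(h-s),axes(t-s))
E
```

```text
[0.42429729 0.23037687 0.096     ] [0.49886537 0.22503202 0.038     ] [0.45157921 0.22868819 0.038     ] [0.43354049 0.22985646 0.006     ]
toe yaw -4.421318449512162
h-t yaw -4.0998026880003104 0.07475939179976794
[0.43360265 0.23040326 0.006     ] 0.08991996138353539
[ 0.9   0.34 11.16] [-6.56  0.67 16.96]
```

```bash
python3 -m pendant '[[[1,0.9,0.34,0,0],[1,0,0,3.5,-2.4],[1,0,0,3.5,0],[1,0,0,3.5,0],[1,0,0,3,0],[1,0,0,2,0],[1,0,0,0.65,0],[0.2,0,0,0,0]]]' 50
python3 -m pendant '[[[0.1,0,0,0,0],[0.1,0,0,0,0],[0.1,0,0,0,0],[0.1,0,0,0,0],[0.1,0,0,0,0],[0.1,0,0,0,0],[0.1,0,0,0,0],[0.1,0,0,0,0]]]' 50
python3 -c "
from h import *
st()"
```

```text
t: 17.35
tool_pos: [0.4235, 0.2298, 0.0454]
orientation: [-0.119, -3.138, 0.001]
force: [0.4, -0.8, 1.4]
opening: 0.0886
gripper_force: 0.0
t: 18.15
tool_pos: [0.4241, 0.2307, 0.0461]
orientation: [-0.117, -3.139, 0.0]
force: [-0.4, -0.5, 0.2]
opening: 0.026
gripper_force: 0.0
{'t': 18.15, 'tool_pos': [0.4241, 0.2307, 0.0461], 'orientation': [-0.1168, -3.1393, 0.0001], 'force': [-0.3863, -0.5491, 0.1952], 'opening': 0.026, 'gripper_force': 0.0}
R [[-0.997, 0.074, -0.0], [0.074, 0.997, -0.0], [0.0, -0.0, -1.0]]
```

```bash
python3 -m pendant '[[[0.1,0,0,0,0],[0.1,0,0,0,0],[0.1,0,0,0,0],[0.1,0,0,0,0],[0.1,0,0,-0.5,0],[0.1,0,0,-1,0],[0.1,0,0,-1.5,0],[0.1,0,0,0,0]]]' 50
python3 -m pendant '[[[0.1,-2.43,1.55,0,0],[0.1,-2.43,1.55,0,0],[0.1,-2.43,1.55,0,0],[0.1,0,0,0,-7.65],[0.1,0,0,0,-7.65],[0.1,0,0,0,-7.65],[0.1,0,0,0,-7.65],[0.1,0,0,0,-7.65]]]' 50
python3 -m pendant '[[[0.1,0,0,0,-7.65],[0.1,0,0,0,0],[0.1,0,0,0,0]]]' 50
python3 -c "
from h import *
st();shot('wrist','w8');shot('top','t8')"
```

```text
t: 18.95
tool_pos: [0.426, 0.2315, 0.079]
orientation: [0.117, 3.135, 0.003]
force: [0.1, 0.6, -0.8]
opening: 0.0216
gripper_force: 50.0
t: 19.75
tool_pos: [0.5002, 0.2716, 0.0759]
orientation: [0.926, -3.002, -0.0]
force: [0.2, 0.6, -1.7]
opening: 0.0217
gripper_force: 50.0
t: 20.05
tool_pos: [0.5002, 0.2716, 0.076]
orientation: [1.111, -2.939, -0.0]
force: [0.3, -0.5, -1.6]
opening: 0.0218
gripper_force: 50.0
{'t': 20.05, 'tool_pos': [0.5002, 0.2716, 0.076], 'orientation': [1.1107, -2.9386, -0.0], 'force': [0.3274, -0.525, -1.6489], 'opening': 0.0218, 'gripper_force': 49.9992}
R [[-0.75, -0.661, -0.0], [-0.661, 0.75, -0.0], [0.0, 0.0, -1.0]]
```

View pics/w8.png

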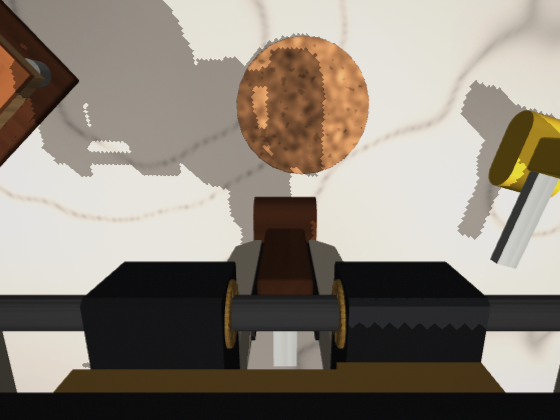

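The block is held upright, toe forward; coaster centre in w8 is about (303,104).

```bash
python3 -c "
from h import *
print(px2w('w8',303,104.5,.006), np.linalg.norm(px2w('w8',237,104,.006)-px2w('w8',369,104,.006)))"
python3 -m pendant '[[[0.1,-2,0,0,0],[0.1,-1.5,0,0,0],[0.1,-1,0,0,0],[0.1,-1,0,0,0],[0.1,0,0,-0.4,0],[0.1,0,0,-0.3,0],[0.1,0,0,0,0],[0.1,0,0,0,0]]]' 50
python3 -m pendant '[[[0.1,0,0,-0.1,0],[0.1,0,0,-0.1,0],[0.1,0,0,-0.1,0],[0.1,0,0,0,0],[0.1,0,0,0,0]]]' 50
python3 -m pendant '[[[0.1,0,0,-0.1,0],[0.1,0,0,-0.1,0],[0.1,0,0,0,0],[0.1,0,0,0,0]]]' 50
```

```text
[0.4327234  0.22834902 0.006     ] 0.08846378971255008
t: 20.95
tool_pos: [0.5412, 0.308, 0.0834]
orientation: [-1.116, 2.936, -0.0]
force: [0.3, 0.2, -2.8]
opening: 0.0217
gripper_force: 50.0
t: 21.45
tool_pos: [0.5412, 0.3081, 0.086]
orientation: [1.116, -2.936, 0.0]
force: [-0.8, -0.6, -2.6]
opening: 0.0215
gripper_force: 50.0
t: 21.85
tool_pos: [0.5413, 0.3081, 0.0881]
orientation: [1.116, -2.936, 0.0]
force: [-1.1, -1.2, -3.3]
opening: 0.0216
gripper_force: 50.0
```

```bash
python3 -m pendant '[[[0.1,0,0,-0.1,0],[0.1,0,0,-0.1,0],[0.1,0,0,0,0],[0.1,0,0,0,0]]]' 50
python3 -m pendant '[[[0.1,0,0,-0.1,0],[0.1,0,0,0,0],[0.1,0,0,0,0]]]' 50
python3 -m pendant '[[[0.1,0,0,-0.1,0],[0.1,0,0,0,0],[0.1,0,0,0,0]]]' 50
```

```text
t: 22.25
tool_pos: [0.5413, 0.3081, 0.09]
orientation: [1.116, -2.936, 0.0]
force: [0.5, -0.2, -4.6]
opening: 0.0219
gripper_force: 50.0
t: 22.55
tool_pos: [0.5412, 0.3081, 0.0902]
orientation: [1.116, -2.936, -0.0]
force: [4.8, 2.7, -12.3]
opening: 0.0217
gripper_force: 50.0
t: 22.85
tool_pos: [0.5412, 0.3082, 0.0903]
orientation: [1.116, -2.936, -0.0]
force: [8.3, 5.4, -18.7]
opening: 0.0222
gripper_force: 50.0
```

```bash
python3 -m pendant '[[[0.1,0,0,0.4,0],[0.1,0,0,0.6,0],[0.1,0,0,0.5,0],[0.1,2,0,0,0],[0.1,3,0,0,0],[0.1,2,0,0,0],[0.1,0,0,0,0],[0.1,0,0,0,0]]]' 50
python3 -c "
from h import *
st();shot('scene','s9')
a,b=cv2.imread('pics/scene0.png'),cv2.imread('pics/s9.png'); cv2.imwrite('pics/s9c.png',cv2.resize(np.hstack([a[100:260,330:480],b[100:260,330:480]]),None,fx=2.6,fy=2.6))"
```

```text
t: 23.65
tool_pos: [0.4896, 0.2619, 0.0778]
orientation: [-1.115, 2.935, 0.0]
force: [-0.3, -0.4, -1.6]
opening: 0.0214
gripper_force: 50.0
{'t': 23.65, 'tool_pos': [0.4896, 0.2619, 0.0778], 'orientation': [-1.1154, 2.9353, 0.0003], 'force': [-0.318, -0.4156, -1.5733], 'opening': 0.0214, 'gripper_force': 49.9991}
R [[-0.748, -0.664, 0.001], [-0.664, 0.748, 0.001], [-0.002, -0.0, -1.0]]
```

View pics/s9c.png

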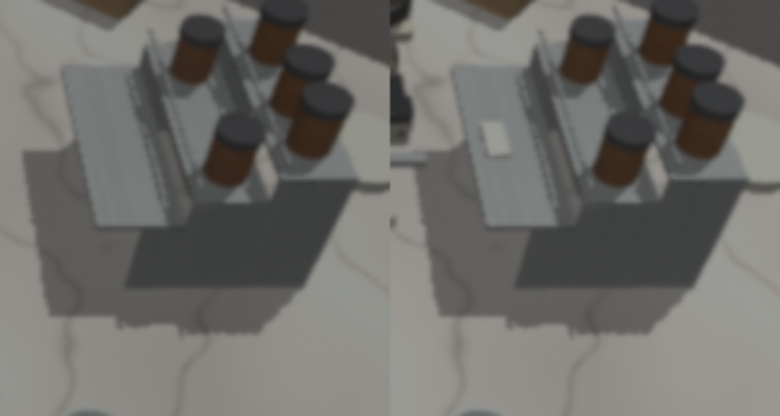

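The right-hand crop now shows a lit patch on the lip around (495,138), so the lamp switch is on. Next I check for slip of the block in the grip and for knocked harmonicas.

```bash
python3 - <<'E'
from h import *
c=shot('wrist','w9')['img']; a=cv2.imread('pics/w8.png')
# block region: foot/handle colours, reddish-brown dark
for n,i in(('w8',a),('w9',c)):
    g=i[195:262,235:335].astype(int); m=((g[...,2]>g[...,1]+8)&(g[...,2]<110)); ys,xs=np.nonzero(m); print(n,m.sum(),xs.min(),xs.max(),ys.min(),ys.max(),xs.mean().round(2),ys.mean().round(2))
    t=i[332:366,265:305].max(2)>150; ys,xs=np.nonzero(t); print('  toe',t.sum(),xs.mean().round(2),ys.mean().round(2))
print('diff',cv2.absdiff(a,c)[195:262,250:320].mean())
shot('top','t9'); a,b=cv2.imread('pics/t8.png'),cv2.imread('pics/t9.png'); print('tray diff',(cv2.absdiff(a,b)[170:245,245:340].max(2)>25).sum())
for n,k in(('hB',((285,164),(285,206),(285,246))),('hA',((444,161),(439,203),(435,243)))):
    r=np.array([px2w('w6',*q,.055) for q in k]); print(n,r.mean(0).round(4),np.degrees(np.arctan2(*(r[2]-r[0])[1::-1])).round(1))
st()
E
```

```text
w8 3724 18 81 2 66 49.42 31.92
  toe 1171 17.08 15.77
w9 3719 18 81 2 66 49.41 31.92
  toe 1276 18.5 15.9
diff 1.2552238805970148
tray diff 113
hB [ 0.5763 -0.0803  0.055 ] -6.6
hA [0.5889 0.051  0.055 ] -6.2
{'t': 23.8, 'tool_pos': [0.49, 0.2623, 0.0776], 'orientation': [-1.1163, 2.9352, 0.0002], 'force': [0.2044, 0.4232, -1.9949], 'opening': 0.0217, 'gripper_force': 49.9992}
R [[-0.747, -0.665, 0.001], [-0.665, 0.747, 0.001], [-0.001, -0.0, -1.0]]
```

```bash
python3 - <<'E'
from h import *
a,b=cv2.imread('pics/t8.png'),cv2.imread('pics/t9.png')
m=(cv2.absdiff(a,b)[170:245,245:340].max(2)>25); ys,xs=np.nonzero(m); print(np.percentile(xs+245,[0,10,50,90,100]),np.percentile(ys+170,[0,10,50,90,100]))
for i in(a,b):
    r=i[170:245,245:345]; w=((r.max(2).astype(int)-r.min(2))<25)&(r.max(2)>60); w[:5]=0
    n,l,s,c=cv2.connectedComponentsWithStats(w.astype(np.uint8))
    print([(s[k].tolist(),(c[k]+[245,170]).round(1).tolist()) for k in range(1,n) if 150<s[k][4]<900])
print('expected px',w2px('t9',(.5763,-.0803,.052)),w2px('t9',(.5889,.051,.052)))
E
```

```text
[245.  247.  281.  303.6 317. ] [211.  213.2 221.  228.6 244. ]
[([17, 14, 15, 40, 459], [269.0, 203.4]), ([63, 18, 15, 37, 450], [314.9, 206.1])]
[([17, 14, 15, 40, 459], [269.0, 203.5]), ([63, 18, 15, 37, 449], [314.9, 206.1])]
expected px [314.53790458 205.52167903] [268.06347256 202.43169204]
```

```bash
python3 -m pendant '[[[0.1,0,0,-2.5,0],[0.1,0,0,-3,0],[0.1,0,0,0,8.02],[0.1,0,0,0,8.02],[0.1,0,0,0,8.02],[0.1,0,0,0,8.02],[0.1,0,0,0,8.02],[0.1,0,0,0,8.02]]]' 50
python3 -m pendant '[[[0.1,-1.07,-2.5,0,0],[0.1,-1.07,-2.5,0,0],[0.1,-1.07,-2.5,0,0],[0.1,-1.07,-2.5,0,0],[0.1,-1.07,-2.5,0,0],[0.1,-1.07,-2.5,0,0],[0.1,-1.07,-2.5,0,0],[0.1,-1.07,-2.5,0,0]]]' 50
python3 -m pendant '[[[0.1,0,0,1.5,0],[0.1,0,0,1,0],[0.1,0,0,0.5,0],[0.1,0,0,0,0],[0.1,0,0,0,0]]]' 50
python3 -c "
from h import *
st()"
```

```text
t: 24.6
tool_pos: [0.4896, 0.2622, 0.1322]
orientation: [0.186, 3.136, 0.0]
force: [-0.2, -0.2, -1.6]
opening: 0.0216
gripper_force: 50.0
t: 25.4
tool_pos: [0.5525, 0.0525, 0.1323]
orientation: [0.177, 3.136, 0.0]
force: [0.2, -0.1, -1.8]
opening: 0.0217
gripper_force: 50.0
t: 25.9
tool_pos: [0.5514, 0.0541, 0.102]
orientation: [-0.176, -3.136, -0.0]
force: [0.0, -0.4, -1.5]
opening: 0.0217
gripper_force: 50.0
{'t': 25.9, 'tool_pos': [0.5514, 0.0541, 0.102], 'orientation': [-0.1758, -3.1363, -0.0001], 'force': [0.0044, -0.3555, -1.4885], 'opening': 0.0217, 'gripper_force': 49.9991}
R [[-0.994, 0.112, -0.0], [0.112, 0.994, 0.0], [0.0, 0.0, -1.0]]
```

```bash
python3 -m pendant '[[[0.1,0,0,0.3,0],[0.1,0,0,0.3,0],[0.1,0,0,0.1,0],[0.1,0,0,0.1,0],[0.1,0,0,0.1,0],[0.1,0,0,0.1,0],[0.1,0,0,0.1,0],[0.1,0,0,0.1,0]]]' 50
python3 -m pendant '[[[0.1,0,0,0.05,0],[0.1,0,0,0.05,0],[0.1,0,0,0.05,0],[0.1,0,0,0.05,0],[0.1,0,0,0,0],[0.1,0,0,0,0]]]' 50
```

```text
t: 26.7
tool_pos: [0.5517, 0.0533, 0.0905]
orientation: [0.178, 3.136, 0.0]
force: [-3.1, -0.0, 3.7]
opening: 0.0219
gripper_force: 50.0
t: 27.3
tool_pos: [0.5517, 0.0533, 0.0887]
orientation: [0.178, 3.136, 0.0]
force: [-4.5, 0.8, 6.9]
opening: 0.0216
gripper_force: 50.0
```

```bash
python3 -m pendant '[[[0.1,-0.2,0,0,0],[0.1,-0.2,0,0,0],[0.1,-0.2,0,0,0],[0.1,-0.2,0,0,0],[0.1,-0.2,0,0,0],[0.1,-0.2,0,0,0],[0.1,-0.2,0,0,0],[0.1,-0.2,0,0,0]]]' 50
python3 -m pendant '[[[0.1,-0.2,0,0,0],[0.1,-0.2,0,0,0],[0.1,-0.2,0,0,0],[0.1,-0.2,0,0,0],[0.1,-0.2,0,0,0],[0.1,-0.2,0,0,0],[0.1,-0.2,0,0,0],[0.1,-0.2,0,0,0]]]' 50
```

```text
t: 28.1
tool_pos: [0.5669, 0.0515, 0.0884]
orientation: [-0.177, -3.135, 0.0]
force: [-6.3, 0.8, 7.7]
opening: 0.0219
gripper_force: 50.0
t: 28.9
tool_pos: [0.583, 0.0497, 0.0885]
orientation: [-0.178, -3.136, 0.0]
force: [-6.5, 0.4, 7.9]
opening: 0.022
gripper_force: 50.0
```

```bash
python3 -m pendant '[[[0.1,-0.2,0,0,0],[0.1,-0.2,0,0,0],[0.1,-0.2,0,0,0],[0.1,-0.2,0,0,0],[0.1,-0.2,0,0,0],[0.1,-0.2,0,0,0],[0.1,-0.2,0,0,0],[0.1,-0.2,0,0,0]]]' 50
python3 -m pendant '[[[0.1,-0.2,0,0,0],[0.1,-0.2,0,0,0],[0.1,-0.2,0,0,0],[0.1,-0.2,0,0,0],[0.1,-0.2,0,0,0],[0.1,-0.2,0,0,0],[0.1,-0.2,0,0,0],[0.1,-0.2,0,0,0]]]' 50
python3 -m pendant '[[[0.1,-0.2,0,0,0],[0.1,-0.2,0,0,0],[0.1,-0.2,0,0,0],[0.1,-0.2,0,0,0],[0.1,-0.1,0,0,0],[0.1,0,0,0,0],[0.1,0,0,0,0]]]' 50
```

```text
t: 29.7
tool_pos: [0.5989, 0.0479, 0.0885]
orientation: [-0.178, -3.136, 0.0]
force: [-5.2, 0.7, 8.2]
opening: 0.0218
gripper_force: 50.0
t: 30.5
tool_pos: [0.6148, 0.046, 0.0885]
orientation: [-0.177, -3.136, 0.0]
force: [-5.5, -0.1, 7.3]
opening: 0.0217
gripper_force: 50.0
t: 31.2
tool_pos: [0.624, 0.045, 0.0887]
orientation: [-0.178, -3.136, 0.0]
force: [-4.6, 0.2, 8.0]
opening: 0.0218
gripper_force: 50.0
```

```bash
python3 -m pendant '[[[0.1,0.2,0,0,0],[0.1,0.2,0,0,0],[0.1,0.2,0,0,0],[0.1,0.2,0,0,0],[0.1,0.2,0,0,0],[0.1,0.2,0,0,0],[0.1,0.2,0,0,0],[0.1,0.2,0,0,0]]]' 50
python3 -m pendant '[[[0.1,0.2,0,0,0],[0.1,0.2,0,0,0],[0.1,0.2,0,0,0],[0.1,0.2,0,0,0],[0.1,0.2,0,0,0],[0.1,0.2,0,0,0],[0.1,0.2,0,0,0],[0.1,0.2,0,0,0]]]' 50
python3 -m pendant '[[[0.1,0.2,0,0,0],[0.1,0.2,0,0,0],[0.1,0.2,0,0,0],[0.1,0.2,0,0,0],[0.1,0.2,0,0,0],[0.1,0.2,0,0,0],[0.1,0.2,0,0,0],[0.1,0.2,0,0,0]]]' 50
python3 -m pendant '[[[0.1,0.2,0,0,0],[0.1,0.2,0,0,0],[0.1,0.2,0,0,0],[0.1,0.2,0,0,0],[0.1,0.2,0,0,0],[0.1,0.2,0,0,0],[0.1,0.2,0,0,0],[0.1,0.2,0,0,0]]]' 50
python3 -m pendant '[[[0.1,0.2,0,0,0],[0.1,0.2,0,0,0],[0.1,0.2,0,0,0],[0.1,0.2,0,0,0],[0.1,0,0,0,0],[0.1,0,0,-0.3,0],[0.1,0,0,-0.7,0],[0.1,0,0,-1,0]]]' 50
```

```text
t: 32.0
tool_pos: [0.6107, 0.0465, 0.09]
orientation: [0.178, 3.131, -0.0]
force: [4.3, -0.2, 4.8]
opening: 0.0217
gripper_force: 50.0
t: 32.8
tool_pos: [0.5948, 0.0483, 0.09]
orientation: [0.178, 3.131, -0.0]
force: [4.7, 0.3, 5.3]
opening: 0.0221
gripper_force: 50.0
t: 33.6
tool_pos: [0.5789, 0.0501, 0.09]
orientation: [0.178, 3.131, -0.0]
force: [4.6, -0.5, 4.7]
opening: 0.0216
gripper_force: 50.0
t: 34.4
tool_pos: [0.563, 0.0519, 0.09]
orientation: [0.178, 3.131, -0.0]
force: [5.0, -1.3, 3.9]
opening: 0.0218
gripper_force: 50.0
t: 35.2
tool_pos: [0.5511, 0.0531, 0.1073]
orientation: [-0.178, -3.133, 0.0]
force: [0.0, -0.0, -1.2]
opening: 0.0217
gripper_force: 50.0
```

```bash
python3 -m pendant '[[[0.1,0,0,-1.7,0],[0.1,-0.05,-2.18,0,0],[0.1,-0.05,-2.18,0,0],[0.1,-0.05,-2.18,0,0],[0.1,-0.05,-2.18,0,0],[0.1,-0.05,-2.18,0,0],[0.1,-0.05,-2.18,0,0],[0.1,0,0,0,0]]]' 50
python3 -c "
from h import *
st();shot('top','t10');b=cv2.imread('pics/t10.png')
r=b[170:245,245:345]; w=((r.max(2).astype(int)-r.min(2))<25)&(r.max(2)>60); w[:5]=0
n,l,s,c=cv2.connectedComponentsWithStats(w.astype(np.uint8))
print([(s[k].tolist(),(c[k]+[245,170]).round(1).tolist()) for k in range(1,n) if 50<s[k][4]<900])"
```

```text
t: 36.0
tool_pos: [0.5401, -0.0794, 0.1252]
orientation: [-0.181, -3.135, 0.001]
force: [0.0, 0.1, -2.3]
opening: 0.0215
gripper_force: 50.0
{'t': 36.0, 'tool_pos': [0.5401, -0.0794, 0.1252], 'orientation': [-0.1812, -3.1354, 0.0012], 'force': [0.0153, 0.0645, -2.3323], 'opening': 0.0215, 'gripper_force': 49.9988}
R [[-0.993, 0.115, -0.001], [0.115, 0.993, -0.001], [0.001, -0.001, -1.0]]
[([17, 13, 15, 39, 463], [269.1, 202.4]), ([72, 23, 23, 7, 80], [328.5, 196.1]), ([87, 28, 13, 18, 107], [339.7, 208.8])]
```

```bash
python3 -m pendant '[[[0.1,0,0,1.5,0],[0.1,0,0,0.8,0],[0.1,0,0,0.3,0],[0.1,0,0,0.3,0],[0.1,0,0,0.1,0],[0.1,0,0,0.1,0],[0.1,0,0,0,0],[0.1,0,0,0,0]]]' 50
python3 -m pendant '[[[0.1,0,0,0.1,0],[0.1,0,0,0.1,0],[0.1,0,0,0.1,0],[0.1,0,0,0.1,0],[0.1,0,0,0,0],[0.1,0,0,0,0]]]' 50
```

```text
t: 36.85
tool_pos: [0.541, -0.0772, 0.0944]
orientation: [0.178, 3.136, -0.0]
force: [0.2, 0.4, -1.6]
opening: 0.0222
gripper_force: 50.0
t: 37.45
tool_pos: [0.5411, -0.0773, 0.0906]
orientation: [0.178, 3.136, -0.0]
force: [-0.9, 0.2, 3.6]
opening: 0.0218
gripper_force: 50.0
```

```bash
python3 -m pendant '[[[0.1,0,0,0.05,0],[0.1,0,0,0.05,0],[0.1,0,0,0.05,0],[0.1,0,0,0.05,0],[0.1,0,0,0,0],[0.1,-0.2,0,0,0],[0.1,-0.2,0,0,0],[0.1,-0.2,0,0,0]]]' 50
python3 -m pendant '[[[0.1,-0.2,0,0,0],[0.1,-0.2,0,0,0],[0.1,-0.2,0,0,0],[0.1,-0.2,0,0,0],[0.1,-0.2,0,0,0],[0.1,-0.2,0,0,0],[0.1,-0.2,0,0,0],[0.1,-0.2,0,0,0]]]' 50
```

```text
t: 38.25
tool_pos: [0.5457, -0.0778, 0.088]
orientation: [-0.178, -3.134, -0.0]
force: [-6.1, 1.1, 8.8]
opening: 0.0219
gripper_force: 50.0
t: 39.05
tool_pos: [0.5615, -0.0796, 0.088]
orientation: [-0.177, -3.134, -0.0]
force: [-6.7, 1.1, 9.0]
opening: 0.0217
gripper_force: 50.0
```

```bash
python3 -m pendant '[[[0.1,-0.2,0,0,0],[0.1,-0.2,0,0,0],[0.1,-0.2,0,0,0],[0.1,-0.2,0,0,0],[0.1,-0.2,0,0,0],[0.1,-0.2,0,0,0],[0.1,-0.2,0,0,0],[0.1,-0.2,0,0,0]]]' 50
python3 -m pendant '[[[0.1,-0.2,0,0,0],[0.1,-0.2,0,0,0],[0.1,-0.2,0,0,0],[0.1,-0.2,0,0,0],[0.1,-0.2,0,0,0],[0.1,-0.2,0,0,0],[0.1,-0.2,0,0,0],[0.1,-0.2,0,0,0]]]' 50
python3 -m pendant '[[[0.1,-0.2,0,0,0],[0.1,-0.2,0,0,0],[0.1,-0.2,0,0,0],[0.1,-0.2,0,0,0],[0.1,-0.2,0,0,0],[0.1,-0.2,0,0,0],[0.1,-0.2,0,0,0],[0.1,-0.2,0,0,0]]]' 50
python3 -m pendant '[[[0.1,0,0,0,0],[0.1,0,0,0.08,0],[0.1,0.2,0,0,0],[0.1,0.2,0,0,0],[0.1,0.2,0,0,0],[0.1,0.2,0,0,0],[0.1,0.2,0,0,0],[0.1,0.2,0,0,0]]]' 50
```

```text
t: 39.85
tool_pos: [0.5775, -0.0814, 0.088]
orientation: [-0.177, -3.134, -0.0]
force: [-5.8, 1.0, 8.0]
opening: 0.0219
gripper_force: 50.0
t: 40.65
tool_pos: [0.593, -0.0832, 0.0879]
orientation: [-0.177, -3.133, -0.0]
force: [-6.6, 1.5, 8.3]
opening: 0.0217
gripper_force: 50.0
t: 41.45
tool_pos: [0.6093, -0.085, 0.088]
orientation: [-0.178, -3.134, 0.0]
force: [-5.3, 0.7, 7.6]
opening: 0.0214
gripper_force: 50.0
t: 42.25
tool_pos: [0.6009, -0.0843, 0.0892]
orientation: [0.177, 3.131, -0.001]
force: [4.5, -0.7, 5.6]
opening: 0.0216
gripper_force: 50.0
```

```bash
python3 -m pendant '[[[0.1,0.2,0,0,0],[0.1,0.2,0,0,0],[0.1,0.2,0,0,0],[0.1,0.2,0,0,0],[0.1,0.2,0,0,0],[0.1,0.2,0,0,0],[0.1,0.2,0,0,0],[0.1,0.2,0,0,0]]]' 50
python3 -m pendant '[[[0.1,0.2,0,0,0],[0.1,0.2,0,0,0],[0.1,0.2,0,0,0],[0.1,0.2,0,0,0],[0.1,0.2,0,0,0],[0.1,0.2,0,0,0],[0.1,0.2,0,0,0],[0.1,0.2,0,0,0]]]' 50
python3 -m pendant '[[[0.1,0.2,0,0,0],[0.1,0.2,0,0,0],[0.1,0.2,0,0,0],[0.1,0.2,0,0,0],[0.1,0.2,0,0,0],[0.1,0.2,0,0,0],[0.1,0.2,0,0,0],[0.1,0.2,0,0,0]]]' 50
python3 -m pendant '[[[0.1,0.2,0,0,0],[0.1,0.2,0,0,0],[0.1,0.2,0,0,0],[0.1,0,0,0,0],[0.1,0,0,-0.3,0],[0.1,0,0,-0.7,0],[0.1,0,0,-2,0],[0.1,0,0,-2,0]]]' 50
```

```text
t: 43.05
tool_pos: [0.585, -0.0825, 0.0892]
orientation: [0.177, 3.131, -0.002]
force: [5.2, 0.1, 6.6]
opening: 0.0216
gripper_force: 50.0
t: 43.85
tool_pos: [0.5691, -0.0807, 0.0892]
orientation: [0.177, 3.131, -0.002]
force: [5.2, -0.5, 6.3]
opening: 0.0215
gripper_force: 50.0
t: 44.65
tool_pos: [0.5533, -0.0789, 0.0892]
orientation: [0.177, 3.131, -0.001]
force: [5.0, -0.5, 5.9]
opening: 0.0221
gripper_force: 50.0
t: 45.45
tool_pos: [0.5429, -0.0772, 0.1363]
orientation: [-0.177, -3.132, -0.001]
force: [-0.0, -0.2, -1.2]
opening: 0.0221
gripper_force: 50.0
```

```bash
python3 -m pendant '[[[0.1,1.44,2.92,0,0],[0.1,1.44,2.92,0,0],[0.1,1.44,2.92,0,0],[0.1,1.44,2.92,0,0],[0.1,1.44,2.92,0,0],[0.1,1.44,2.92,0,0],[0.1,1.44,2.92,0,0],[0.1,1.44,2.92,0,0]]]' 50
python3 -m pendant '[[[0.1,1.44,2.92,0,0],[0.1,1.44,2.92,0,0],[0.1,0,0,2.5,0],[0.1,0,0,2.5,0],[0.1,0,0,2,0],[0.1,0,0,1,0],[0.1,0,0,0,0],[0.1,0,0,0,0]]]' 50
python3 -c "
from h import *
st()"
```

```text
t: 46.25
tool_pos: [0.4549, 0.1683, 0.1365]
orientation: [-0.178, -3.134, 0.001]
force: [0.2, -0.3, -1.7]
opening: 0.0217
gripper_force: 50.0
t: 47.05
tool_pos: [0.4347, 0.2287, 0.0578]
orientation: [-0.178, -3.136, 0.0]
force: [0.0, 0.7, -1.9]
opening: 0.0216
gripper_force: 50.0
{'t': 47.05, 'tool_pos': [0.4347, 0.2287, 0.0578], 'orientation': [-0.1778, -3.1363, 0.0003], 'force': [0.0243, 0.7401, -1.8851], 'opening': 0.0216, 'gripper_force': 49.9992}
R [[-0.994, 0.113, -0.0], [0.113, 0.994, -0.0], [0.0, -0.0, -1.0]]
```

```bash
python3 -m pendant '[[[0.1,0.15,0,0.5,0],[0.1,0,0,0.3,0],[0.1,0,0,0.2,0],[0.1,0,0,0.1,0],[0.1,0,0,0.05,0],[0.1,0,0,0,0],[0.1,0,0,0,0]]]' 50
```

```text
t: 47.75
tool_pos: [0.4332, 0.229, 0.0459]
orientation: [0.178, 3.136, 0.0]
force: [-0.2, 0.9, -2.1]
opening: 0.0219
gripper_force: 50.0
```

```bash
python3 -m pendant '[[[0.1,0,0,0.05,0],[0.1,0,0,0,0],[0.1,0,0,0,0]]]' 50
python3 -m pendant '[[[0.1,0,0,0.05,0],[0.1,0,0,0,0],[0.1,0,0,0,0]]]' 50
```

```text
t: 48.05
tool_pos: [0.4333, 0.229, 0.0459]
orientation: [0.178, 3.136, 0.0]
force: [-1.5, -1.4, 5.6]
opening: 0.0216
gripper_force: 50.0
t: 48.35
tool_pos: [0.4333, 0.229, 0.0459]
orientation: [0.177, 3.136, -0.0]
force: [-5.2, -2.7, 10.9]
opening: 0.0219
gripper_force: 50.0
```

```bash
python3 -m pendant '[[[0.1,0,0,-0.12,0],[0.4,0,0,0,0],[0.6,0,0,0,0],[0.6,0,0,0,0],[0.6,0,0,0,0],[0.6,0,0,0,0],[0.6,0,0,-1,0],[0.6,0,0,-3,0]]]' 20
python3 -m pendant '[[[1,0,0,-4,0],[1,0,0,-4,0],[1,0,0,-4,0],[1,0,0,0,0],[1,0,0,0,0]]]' 20
python3 -c "
from h import *
shot('wrist','w11')"
python3 -m pendant '[[[1,-2.1,-2.9,0,0],[1,-2.1,-2.9,0,0],[1,-2.1,-2.9,0,0],[1,-2.1,-2.9,0,0],[1,-2.1,-2.9,0,0],[1,-2.1,-2.9,0,0],[1,-2.1,-2.9,0,0],[1,-2.1,-2.9,0,0]]]'
python3 -m pendant '[[[1,0,0,3,0],[1,0,0,3,0],[1,0,0,0,0],[1,0,0,0,0]]]'
python3 - <<'E'
from h import *
st(); shot('wrist','w12'); shot('top','t12')
a,b,c=[cv2.imread(f'pics/{n}.png') for n in('w11','w12','t12')]
m=np.hstack([cv2.resize(a[120:270,210:360],(300,300)),cv2.resize(b[90:270,140:440],(500,300))])
n=np.hstack([cv2.resize(c[110:310,190:440],(375,300)),cv2.resize(cv2.imread('pics/w6.png')[100:270,220:500],(425,300))])
cv2.imwrite('pics/fin.png',np.vstack([m,n]))
E
```

```text
t: 49.15
tool_pos: [0.4307, 0.2279, 0.084]
orientation: [-0.177, -3.131, 0.004]
force: [0.8, -0.8, 0.2]
opening: 0.056
gripper_force: 0.0
t: 49.65
tool_pos: [0.434, 0.2293, 0.208]
orientation: [0.177, 3.133, 0.002]
force: [0.9, -0.6, -0.3]
opening: 0.0903
gripper_force: 0.0
t: 50.5
tool_pos: [0.5731, -0.0218, 0.2037]
orientation: [-0.178, -3.133, -0.001]
force: [0.3, 0.7, 0.3]
opening: 0.0928
gripper_force: 0.0
t: 50.9
tool_pos: [0.5724, -0.0203, 0.1445]
orientation: [-0.177, -3.133, -0.0]
force: [0.4, -0.6, 0.5]
opening: 0.093
gripper_force: 0.0
{'t': 50.9, 'tool_pos': [0.5724, -0.0203, 0.1445], 'orientation': [-0.1773, -3.1326, -0.0003], 'force': [0.4442, -0.5745, 0.4548], 'opening': 0.093, 'gripper_force': 0.0}
R [[-0.994, 0.113, -0.004], [0.113, 0.994, 0.0], [0.004, -0.0, -1.0]]
```

View pics/fin.png

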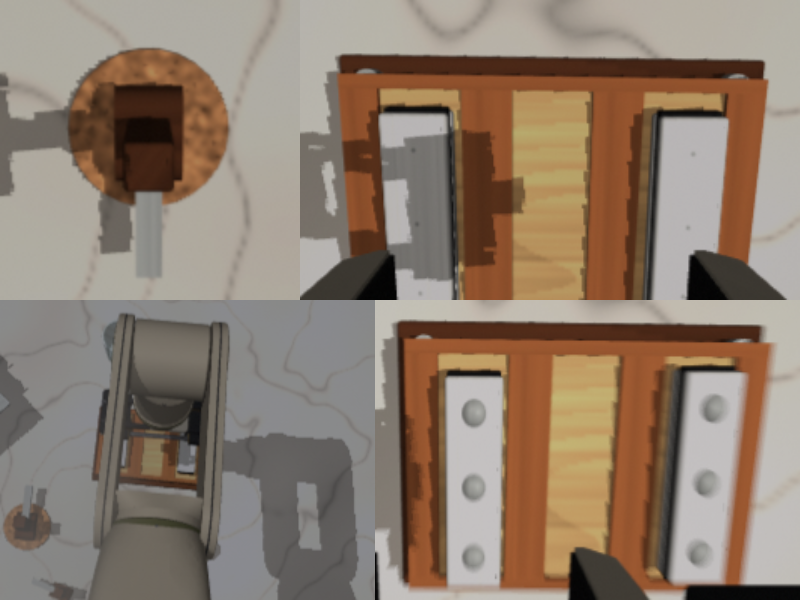

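Composite view: the block stands near the coaster's middle. The visible rivets now show only as tiny centre dots (before, bottom right, they were full domes). hA's third rivet is hidden, so I raise the arm and check it numerically.

```bash
python3 -m pendant '[[[1,0,0,-3,0],[1,0,0,-3,0],[1,-2,0,-2,0],[1,0,0,0,0],[1,0,0,0,0]]]'
python3 - <<'E'
from h import *
i=shot('wrist','w13')['img'].astype(float).mean(2); o=cv2.imread('pics/w6.png').astype(float).mean(2)
ax=np.array([.9936,-.113])
for n,c in(('hB',(.5763,-.0803)),('hA',(.5889,.051))):
    for k in(-.036,0,.036):
        P=np.r_[np.array(c)+k*ax,.053]; out=[]
        for im,f in((i,'w13'),(o,'w6')):
            u,v=w2px(f,P).round().astype(int); p=im[v-8:v+9,u-8:u+9]; out.append((int(u),int(v),p.std().round(1),(np.ptp(p)).round(0)))
        print(n,k,out)
c=px2w('w11',210+148/2,120+127/2,.006); h=px2w('w11',210+149/2,120+167/2,.096); print('coaster',c,'handle',h)
E
```

```text
t: 51.5
tool_pos: [0.5944, -0.0226, 0.2276]
orientation: [0.177, 3.134, -0.0]
force: [0.2, 0.1, -0.3]
opening: 0.0929
gripper_force: 0.0
hB -0.036 [(224, 143, np.float64(2.8), np.float64(27.0)), (285, 164, np.float64(23.9), np.float64(87.0))]
hB 0 [(226, 179, np.float64(30.2), np.float64(90.0)), (285, 206, np.float64(22.8), np.float64(85.0))]
hB 0.036 [(227, 213, np.float64(31.6), np.float64(88.0)), (285, 245, np.float64(21.4), np.float64(81.0))]
hA -0.036 [(357, 141, np.float64(2.5), np.float64(27.0)), (443, 161, np.float64(20.6), np.float64(83.0))]
hA 0 [(355, 177, np.float64(2.4), np.float64(27.0)), (438, 203, np.float64(21.1), np.float64(86.0))]
hA 0.036 [(353, 211, np.float64(2.5), np.float64(26.0)), (434, 242, np.float64(21.0), np.float64(82.0))]
coaster [0.43258378 0.22979347 0.006     ] handle [0.43336299 0.23022876 0.096     ]
```

```bash
python3 -c "
from plant import robot
print(robot.close_job())"
```

```text
the job is handed in; nothing more can be done
None
```

I handed the job in at about 52 s: both harmonicas lie in bays 1 and 3 with every rivet looking flush, the lamp was on before any pressing, and the block stands about 1 mm from the coaster's centre; I did not measure the jar, capo and mill again at the end.

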